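Close up the bar-top organiser

TASK

Close up the wooden organiser on the bar with your fingertips: push both of its small drawers fully home, and push the sliding lid on top all the way to one end so that it covers the well with the matchbox in it and leaves the well with the slate coaster open. Pick nothing up: the matchbox and the coaster stay in their wells, and the candle glass and steel cup beside the organiser stay where they are.

Things in the scene. Friction and masses are not known exactly. Their poses are not given: they have to be found in the camera images.
- organiser: Pale wooden bar organiser, fixed to the bar, 160 deep (its x) x 250 wide (its y) mm. Origin: centre of its underside; x points to its back, y to its left, z up; turned up to 0.3 rad. Its front 56 mm is a ledge, 56 mm high, with two drawers side by side below it; the upper part behind (x -24 to 80 mm) has two open wells side by side with one sliding lid.
- well_left (a point): Centre of the floor of the left well (z = 56 mm). A well is 84 (organiser's x) x 110 (y) mm and 24 deep (rim at z = 80 mm); a 10 mm wall parts the two. Rails 5 mm thick, rising to z = 90 mm, run along the front and back of both wells, 49.5 mm from this point in x; the ends have none.
- well_right (a point): Centre of the floor of the right well, as for the left one.
- drawer_left (a joint): Opening in m of the left drawer (y = +60.5 mm on the organiser): 0 = fully home against its stop, 0.09 = fully out towards the organiser's -x. It slides stiffly (about 1.5 N) and stays where it is left.
- drawer_left_face (a point): Middle of the outer face of the left drawer's flat front (front 117 wide x 42 high x 12 thick mm, from z = 4 to 46 mm; no handle, just a brass-rimmed finger spot); it moves with the drawer. Push it along the organiser's +x.
- drawer_right (a joint): Opening in m of the right drawer (y = -60.5 mm), as for the left one.
- drawer_right_face (a point): Middle of the outer face of the right drawer's front, as for the left one.
- lid (a joint): Place of the sliding lid in m along the organiser's y: 0 = half over both wells, +0.06 = at its left stop, fully over the left (+y) well, -0.06 = at its right stop, fully over the right (-y) well. It slides stiffly (about 1.5 N) and stays where it is left.
- lid_mid (a point): Centre of the lid: a plain wooden slab 92 (organiser's x) x 124 (organiser's y) x 22 mm, sliding on the rim of the wells between the rails (from z = 80 to 102 mm). It can be pushed by its upright end faces, 62 mm to either side of this point.
- matchbox_mid (a point): Centre of the loose red matchbox, 54 x 36 x 15 mm, lying in one of the two wells (either one).
- coaster_mid (a point): Centre of the loose square slate coaster, 67 x 67 x 6 mm, lying in the other well.
- votive: Low round candle glass, 74 mm wide, 43 high, loose, standing left of the organiser; a bystander. Origin: centre of its underside.
- steel_cup: Small steel cup with a handle, 58 x 79 x 92 mm high, loose, standing right of the organiser; a bystander. Origin: centre of its underside.

How it is judged:
By the outcome, as a careful person would: the job done as asked, in the order asked, and still so for the second after the job is handed in, with the robot touching nothing.
It also fails if it takes over 54 s, if anything falls off the work surface, if the arm or the gripper's body presses on something with over 40 N, if the wrist force passes 120 N, or if a joint passes its speed limit or range.

ROBOT

A 6-joint arm with a two-finger parallel gripper is mounted at the origin on a cart in front of the work surface, level with it; the furniture and walls round the work are solid. World frame = base frame: x ahead of the robot, y to its left, z up, the work surface at z = 0. Lengths are in mm, angles in rad, forces in N, time in s.
With the tool pointing down it reaches from about 400 to 825 mm from the base axis. Payload 7 kg.
Tool frame: the origin (TCP) lies at the very end of the fingers, on their centre line; the grasp point (between the pads) lies 19 mm behind it; z points along the fingers, y is the line along which they close (so a half turn about z gives the same grasp; the last joint's range is limited). The gripper opens to 88 mm and grips with 3 to 60 N. Pads are 19 mm wide; open, the fingers measure 130 mm over their backs; the gripper's body (78 mm by 193 mm) begins 47 mm behind the grasp point.
Start: joints at [1.591, 0.359, 0.012, 0, -1.224, -0.288], TCP at [178.622, 650.914, 226.561] pointing down, gripper open.
Joint ranges: [-3.07, 3.07], [-1.43, 2.12], [-1.02, 1.25], [-3.03, 1.67], [-3.05, -0], [-3.03, 3.03]. Speed limits (rad/s): [2.39, 2.39, 3.01, 3.14, 3.14, 3.14].

INTERFACE

Orientations are given as a unit quaternion [x, y, z, w].
In Python, from plant import bot gives the robot as it stands. Calls block until the motion is done:
- bot.move_ptp(position, orientation): joint-space move of the TCP to a pose.
- bot.line_to(position, velocity=150, ori=None): straight line of the TCP; ori=None keeps the orientation; velocity is the mean speed in mm/s.
- bot.move_joints(angles): joint-space move.
- bot.move_gripper(opening, force=None): finger opening in mm; force is the grip in N (None keeps the last); returns when the fingers have stopped.
- bot.pause(seconds).
- bot.solve_ik(position, orientation): joint angles nearest the present ones, or None.
- bot.read_state(): the state.
- bot.camera(name): name is "scene" or "top" or "wrist"; returns the picture (480x640x3 uint8, red, green, blue); there is no depth.
- bot.get_calibration(name): a dict with "fx", "fy", "cx", "cy" (pixels), "distortion" ([k1, k2, p1, p2, k3] as OpenCV has them; the pictures are not rectified), "view" (4x4, takes a point from world to camera coordinates); the wrist camera has in their place "T_tool_cam" (4x4, takes a point from camera to tool coordinates, whose origin is the TCP and whose axes are the flange's). Camera axes: x right, y up, looking along -z (the intrinsics and any distortion apply to the point x, -y, -z); pixel columns grow to the right and rows downward; lengths in mm; the calibration is good to about 2 mm. A picture is of the moment at which its call begins: read the wrist's pose just before it. get_calibration takes no time and is no camera call.
A pose or a line that the arm cannot do raises bot.Unreachable and nothing moves.
- bot.close_job(): hands the job in; it is judged then, once.
The state is a dict: "t": time; "joint_pos": joint angles; "qvel": joint speeds; "tau": joint torques, N m; "tcp_pos": TCP position; "eef_rot": TCP orientation; "contact_force": force on the tool from outside, world axes, zero at the start; "moment": the same for the moment, N m; "width": finger opening in mm; "finger_force": force on a finger pad.
Only numpy, scipy, OpenCV 4.12 (cv2) and the standard library are available. Lean on these libraries where they do the work, as an engineer would, in place of code of your own. Each camera call takes 0.05 s, during which the arm holds its last target. There are 200 camera calls.

## Working session

There is one attempt and no reset: what is moved stays moved. The work goes in short steps, each a Python script; the robot and the scene stay as the last script left them, time stands still between calls to the robot, and variables do not carry over. Pictures are saved under pics/ and viewed, at most 10 in all, crops included, and the job is handed in when it is done.

```bash
mkdir -p pics
python3 - <<'E'
from plant import bot
import cv2
for n in("scene","top"):
    cv2.imwrite(f"pics/{n}0.png",bot.camera(n)[:,:,::-1])
    c=bot.get_calibration(n);print({k:(v if k!="view" else [list(map(lambda a:round(float(a),4),r)) for r in v]) for k,v in c.items()})
s=bot.read_state();print(s["t"],s["tcp_pos"],s["eef_rot"],s["contact_force"])
E
```

```text
{'fx': 624.5063589965117, 'fy': 624.5063589965117, 'cx': 314.6569319848406, 'cy': 243.19145186545379, 'distortion': array([-0.05471414,  0.        ,  0.        ,  0.        ,  0.        ]), 'view': [[0.7821, -0.6231, 0.0049, -468.7067], [0.3571, 0.4547, 0.8159, -309.7399], [-0.5107, -0.6364, 0.5781, -797.0506], [0.0, 0.0, 0.0, 1.0]]}
{'fx': 454.2165992038337, 'fy': 454.2165992038337, 'cx': 320.1831924951461, 'cy': 233.050926251563, 'distortion': array([0.03280969, 0.        , 0.        , 0.        , 0.        ]), 'view': [[0.0188, -0.9998, -0.0083, 55.9247], [0.9988, 0.0184, 0.0449, -616.1243], [-0.0447, -0.0092, 0.999, -915.0874], [0.0, 0.0, 0.0, 1.0]]}
0.1 [178.5168578  650.48671802 225.67648738] [ 9.91042969e-01 -1.33541010e-01 -2.84781352e-05  7.94955487e-04] [ 0.60230201 -1.09580506 -0.46182917]
```

View pics/top0.png

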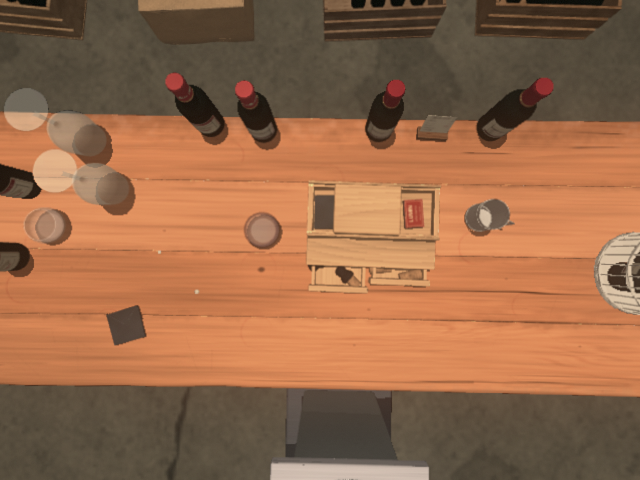

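View pics/scene0.png

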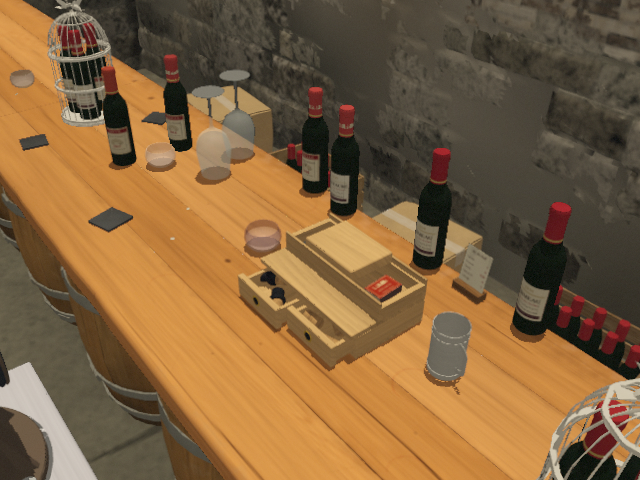

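The top view shows the matchbox in the right well (413,213), the dark coaster in the left well (324,212), the lid between them (334–400) and both drawers open. The votive is at (263,231) and the cup at (487,216). The lid therefore goes right, towards the organiser's -y. Next I'll zoom in for corner points.

Run:
```python
import cv2
a=cv2.imread("pics/top0.png")[170:305,295:450]
cv2.imwrite("pics/crop.png",cv2.resize(a,None,fx=5,fy=4.4444444 and 5 if False else 5 if a.shape[0]*5<=600 else 4,interpolation=cv2.INTER_CUBIC)); print(a.shape)
```

```text
(135, 155, 3)
```

View pics/crop.png

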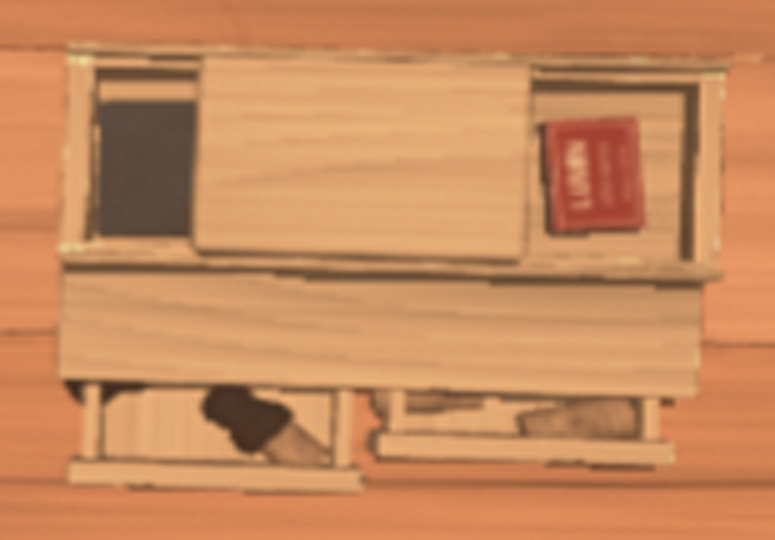

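The crop shows the organiser's corners clearly, so I'll fit its pose, the lid position and the drawer openings together.

```bash
cat > h.py <<'E'
from plant import bot
import cv2, numpy as np
from scipy.optimize import least_squares
from scipy.spatial.transform import Rotation as R
def proj(c,P):
    v=np.asarray(c["view"]); F=np.diag([1.,-1,-1])
    r=cv2.Rodrigues(F@v[:3,:3])[0]; t=F@v[:3,3]
    K=np.array([[c["fx"],0,c["cx"]],[0,c["fy"],c["cy"]],[0,0,1]])
    return cv2.projectPoints(np.asarray(P,float),r,t,K,np.asarray(c["distortion"]))[0][:,0]
def world(p,P):
    P=np.asarray(P,float); w=P.copy(); c,s=np.cos(p[2]),np.sin(p[2])
    w[:,0]=p[0]+c*P[:,0]-s*P[:,1]; w[:,1]=p[1]+s*P[:,0]+c*P[:,1]; return w
E
python3 - <<'E'
from h import *
c=bot.get_calibration("top")
px=np.array([(68,44),(728,68),(720,277),(60,257),(58,376),(697,397),(200,55),(532,68),(520,262),(193,248),(70,482),(362,490),(376,457),(673,464)],float)
px=px/[5,4]+[295,170]-.5*0
def obj(p):
    l,a,b=p[3:]
    return [(80,125,90),(80,-125,90),(-24,-125,90),(-24,125,90),(-80,125,56),(-80,-125,56),
     (74,l+62,102),(74,l-62,102),(-18,l-62,102),(-18,l+62,102),(a,119,46),(a,2,46),(b,-2,46),(b,-119,46)]
f=lambda p:(proj(c,world(p,obj(p)))-px).ravel()
r=least_squares(f,[600,0,0,0,-130,-120],loss="soft_l1")
print(r.x.round(3)); print(f(r.x).reshape(-1,2).round(1).tolist())
np.save("pose.npy",r.x)
E
```

```text
[ 6.28602e+02 -3.27520e+01 -1.90000e-02  1.34480e+01 -1.30356e+02
 -1.13133e+02]
[[-0.1, -0.8], [0.8, -2.0], [0.9, 1.0], [-0.7, 1.0], [-0.8, 0.6], [0.3, 0.4], [-0.3, -0.4], [0.2, -1.3], [1.0, -0.2], [-0.7, 0.7], [-0.9, -0.2], [0.3, 0.2], [-0.2, -0.3], [0.3, 0.3]]
```

```bash
cat >> h.py <<'E'
pose=np.load("pose.npy") if __import__("os").path.exists("pose.npy") else None
Q=(R.from_euler('z',pose[2])*R.from_quat([1,0,0,0])).as_quat()
W=lambda x,y,z: world(pose,[(x,y,z)])[0]
def push(a,b,fast,stop=10.,vmax=60):
    """from a towards b (organiser frame): first `fast` mm in one line, then 2.5 mm steps until the stop is felt"""
    a,b=np.array(a,float),np.array(b,float); L=np.linalg.norm(b-a); u=(b-a)/L
    uw=world([0,0,pose[2]],[u])[0]
    f0=bot.read_state()["contact_force"]@uw; s=fast
    bot.line_to(W(*(a+u*s)),vmax); f=0
    log=[]
    while s<L:
        s+=2.5; bot.line_to(W(*(a+u*s)),30)
        f=f0-bot.read_state()["contact_force"]@uw; log.append(round(float(f),1))
        if f>stop: break
    st=bot.read_state(); print("s",s,"at",(a+u*s).round(1),"tcp",st["tcp_pos"].round(1),"t",round(st["t"],1),log)
E
python3 - <<'E'
from h import *
bot.move_gripper(0)
bot.move_ptp(W(-170,60.5,120),Q); print(bot.read_state()["t"])
bot.line_to(W(-170,60.5,27),200)
push((-170,60.5,27),(-78,60.5,27),58)
E
```

```text
3.975
s 83.0 at [-87.   60.5  27. ] tcp [538.2  28.9  26.3] t 8.2 [0.9, 0.5, 0.5, 0.2, -0.1, 0.8, -0.1, 0.2, 7.9, 16.7]
```

Run:
```python
from h import *
bot.line_to(W(-150,60.5,27),200)
bot.line_to(W(-150,-60.5,27),200)
push((-150,-60.5,27),(-78,-60.5,27),45)
bot.line_to(W(-130,-60.5,27),150)
bot.line_to(W(-130,-60.5,150),250)
cv2.imwrite("pics/top1.png",cv2.resize(bot.camera("top")[170:305,295:450,::-1],(775,540),interpolation=cv2.INTER_CUBIC))
```

```text
s 62.5 at [-87.5 -60.5  27. ] tcp [535.7 -91.8  26.3] t 12.1 [-0.3, 0.9, -0.6, -0.6, -0.3, 4.5, 12.2]
```

View pics/top1.png

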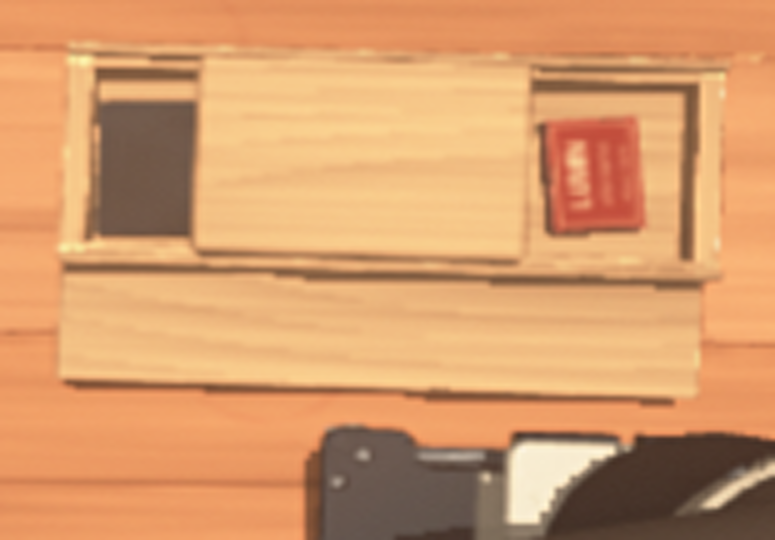

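Both drawers are home: no fronts stick out beyond the ledge edge. Next I'll push the lid from its left end.

Run:
```python
from h import *
bot.line_to(W(-40,115,150),250)
bot.line_to(W(28,115,150),200)
bot.line_to(W(28,115,89),150)
print(bot.read_state()["contact_force"])
push((28,115,89),(28,-4,89),78)
bot.line_to(W(28,40,89),100)
bot.line_to(W(28,40,150),200)
bot.line_to(W(-140,115,200),250)
s=bot.read_state();print(s["t"],s["contact_force"])
cv2.imwrite("pics/top2.png",cv2.resize(bot.camera("top")[150:310,220:520,::-1],(800,427),interpolation=cv2.INTER_CUBIC))
```

```text
[0.06402983 0.28171781 0.60074584]
s 100.5 at [28.  14.5 89. ] tcp [657.  -15.4  89.1] t 18.9 [-0.3, -0.1, -0.3, 0.3, 0.2, -0.8, -0.5, 6.5, 15.5]
20.6833 [ 0.0835146   0.09780985 -0.09278646]
```

View pics/top2.png

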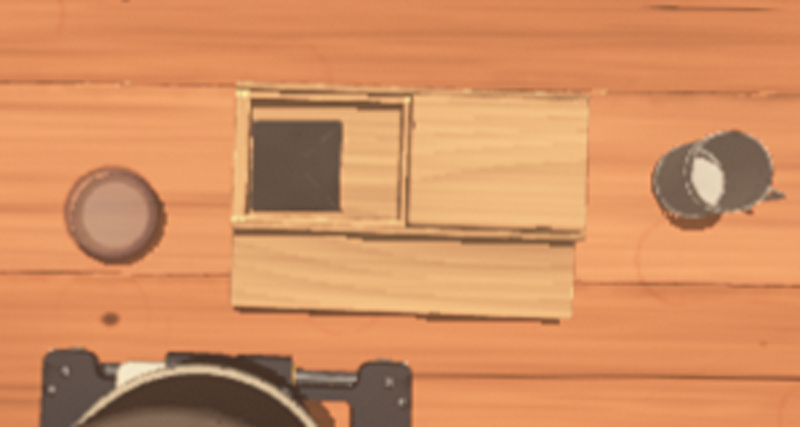

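The lid sits at its right stop over the matchbox well (410–587), and the coaster well is open. The votive and cup haven't moved, and the arm is clear.

```bash
python3 -c "
from plant import bot
print(bot.close_job())"
```

```text
the job is handed in; nothing more can be done
None
```

Job handed in at about 21 s: both drawers are pushed home, then the lid to its right stop over the matchbox well; the coaster well is open, and the candle glass and steel cup did not move.

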